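# Slide the sample carriage to the red stop

### The arm

A 6-joint arm with a two-finger parallel gripper is mounted at the origin on the work surface. World frame = base frame: x ahead of the robot, y to its left, z up, the work surface at z = 0. Lengths are in mm, angles in rad, forces in N, time in s.
With the tool pointing down it reaches from about 275 to 850 mm from the base axis. Payload 5.2 kg.
Tool frame: the origin (TCP) lies on the centre line of the jaws, within the pads' length; the fingertips stand 19 mm ahead of it and the grasp point (between the pads) is the TCP (robot.finger_overhang is the distance from the TCP to the fingertips, in mm); z points along the fingers, y is the line along which they close (so a half turn about z gives the same grasp; the last joint's range is limited). The gripper opens to 85 mm and grips with 20 to 120 N. Pads are 22 mm wide; open, the fingers measure 114 mm over their backs; the gripper's body (76 mm by 85 mm) begins 54 mm behind the grasp point. The pads swing forward as they close: fully open they stand 13 mm farther back than shut.
Start: joints at [-1.434, 0.259, 1.535, -0, 1.348, -0.203], TCP at [183.335, -518.549, 222.41] pointing down, gripper open.
Joint ranges: [-3.14, 3.14], [-0.91, 2.08], [0.19, 2.58], [-1.22, 4.36], [0.22, 2.71], [-3.12, 3.12]. Speed limits (rad/s): [2.57, 2.57, 3.14, 3.14, 3.14, 3.14].

### API

Orientations are given as a unit quaternion [x, y, z, w].
In Python, from plant import robot, workorder, capture, get_state gives the robot as it stands (robot), with the cameras as plain functions, the readings as plain functions and the job (workorder).
- The arm moves only by the shell command python3 drive.py FILE [OPENING] [FORCE], which reads ROWS from the file FILE. ROWS is a JSON object whose key "moves" holds a list of rows, 1 to 12 of them, each of 4 numbers: dx, dy, dz in mm, then a turn about the tool's z in rad; each row shifts and turns the commanded pose from where the row before left it, along the tool's axes as they then stand; what a row does not reach is not made up. A row lasts 1/10 s, in which the tool goes at most 50 mm and 0.15 rad, less where a joint would pass 70% of its speed; a pose out of reach is approached as far as the arm can. OPENING is the finger opening in mm, set as the command begins (- or left out keeps the last). The fingers move at their own pace and stop on an object; FORCE is the grip in N (left out, the last holds). Time passes only in rows, so rows that do not move let the fingers close. It prints the time, the measured TCP pose, the force, the opening and the grip force at its end. Input that does not fit is refused with a message, and nothing moves.
- get_state(): the state, without advancing time (a new reading comes with each control period).
- capture(name): name is "scene" or "top" or "wrist"; returns a dict with "frame" (480x640x3 uint8, blue, green, red), "fx", "fy", "cx", "cy" (pixels), "R" (3x3) and "t" (3): a world point X has camera coordinates R X + t. Camera axes: x right, y down, z forward; pixel columns grow to the right and rows downward; lengths in mm; the calibration is good to about 2 mm. A picture is of the moment at which its call begins. There is no depth.
- workorder.finish_job(): hands the job in; it is judged then, once.
The state is a dict: "time_s": time; "q": joint angles; "dq": joint speeds; "joint_torque": joint torques, N m; "ee_pos": TCP position; "ee_rot": TCP orientation; "contact_force": force on the tool from outside, world axes, zero at the start; "wrist_torque": the same for the moment, N m; "grip_width": finger opening in mm; "grasp_force": force on a finger pad.
Only numpy, scipy, OpenCV 4.12 (cv2) and the standard library are available. Lean on these libraries where they do the work, as an engineer would, in place of code of your own. Each camera call takes 0.05 s, during which the arm holds its last target. There are 200 camera calls.

### The job

The sample carriage is held on its rail by a friction brake: press down the round yellow pad in its middle to free it and, keeping the pad pressed with the fingertips, push the carriage along the rail until it rests against the red stop, then let go so that the brake holds it there. Never drag the carriage with the brake on, and do not grasp or lift anything: both vials stay upright in their seats, and the bottles, jar, beaker and marker stay where they are.

Things in the scene. Friction and masses are not known exactly. Their poses are not given: they have to be found in the camera images.
- carriage_mid (a point): Middle of the white carriage plate's upper face, 45.5 mm above the table; plate 64 mm across the rail, 100 mm along it. y: along the rail, x: across it, away from the robot, z up. Two grey upright lugs (12 mm thick, 50 wide, tops 63.5 mm above the table) stand at y = -36 and +36 mm, a 60 mm gap. With the carriage against a stop this point is 60 mm from the stop's origin along the rail
- release_top (a point): Centre of the top of the round yellow release pad, 48 mm in diameter, midway between the lugs; when up it is 55 mm above the table. It moves straight down 6 mm and springs back; about 4.6 N starts it, 7 N bottoms it. The finger pressing it can drag the carriage by friction or push on the inside of a lug
- release (a joint): Travel of the release pad: 0 = up, brake on; 0.006 m = fully down. The brake is wholly off beyond 0.0015 m and only while the pad is held down. With the brake on the carriage holds some 10 to 18 N along the rail; with it off it slides with about 1 to 2 N
- carriage (a joint): Displacement of the carriage along the rail from where it started (m), positive along the y axis of carriage_mid
- rail: Low aluminium rail screwed to the table, 520 mm long, 70 mm wide at the foot, top 34 mm above the table. Origin: centre of its underside; y axis along the rail (the carriage's y is parallel to it)
- red_stop: Red stop clamped on the rail, the one to go to: block 60 mm across the rail, 20 mm along it, with a small dark thumbscrew, its top 68.5 mm above the table. It stands towards one end of the rail or the other. Origin: on the rail's centre line, middle of the block, 34.5 mm above the table
- grey_stop: Grey stop of the same shape on the other side of the carriage; not the one to go to
- vial_a: Loose sample vial with a green cap, 22 mm diameter, 43 mm high, standing 14 mm deep in the blue block (36 x 90 x 18 mm, centre at x = 92 mm from carriage_mid) on the carriage's far side; its top is 88.5 mm above the table. Origin: centre of its underside; z up
- vial_b: The same with a white cap, in the other seat
- wash_bottle: White wash bottle with a bent spout, 64 mm diameter, 180 mm high, loose, past the left end of the rail. Origin: centre of its underside
- reagent: Small white bottle with a paper label, 44 mm diameter, 85 mm high, loose, beyond the rail. Origin: centre of its underside
- beaker: Glass beaker, 68 mm diameter at the rim, 75 mm high, loose, on the robot's left. Origin: centre of its underside
- marker: Blue marker pen lying on the table, 120 mm long, 15 mm thick, loose, on the robot's right. Origin: middle of its underside
- jar: Amber jar with a black lid, 52 mm diameter, 60 mm high, loose, on the robot's right. Origin: centre of its underside

How it is judged (in metres and radians):
On the way, in this order (a step that is already met when the one before it is completed fails the run):
1. the yellow pad is pressed down (over 3 mm) while the carriage is within 10 mm of where it started (value of joint release above 0.003 m and value of joint carriage between -0.01 and 0.01 m), for 0.02 s.
2. the carriage reaches the red stop with the pad still pressed (value of joint release above 0.0015 m and horizontal distance between carriage_mid and red_stop below 0.064 m), for 0.02 s.
At the end, for the whole second after the job is handed in: The carriage rests against the red stop (gap under 4 mm), at rest, the pad has sprung back up (within 1 mm) so that the brake holds, and both vials stand in their seats (horizontal distance between carriage_mid and red_stop below 0.064 m and value of joint release below 0.001 m and velocity of joint carriage between -0.01 and 0.01 m/s and z of each of vial_a, vial_b in the frame of carriage_mid below 0.006 m and angle between each of vial_a, vial_b's own z axis and vertical below 0.25 rad); the robot touches nothing.
It fails at once if the carriage is dragged with the brake on (pad pressed less than 1 mm, carriage faster than 20 mm/s, over 10 mm from its start and over 10 mm short of the red stop) (value of joint release below 0.001 m and horizontal distance between carriage_mid and red_stop above 0.07 m and (value of joint carriage above 0.01 m or value of joint carriage below -0.01 m) and (velocity of joint carriage above 0.02 m/s or velocity of joint carriage below -0.02 m/s)).
It fails at once if a vial is lifted over 6 mm or tipped over 0.25 rad in its seat (z of any of vial_a, vial_b in the frame of carriage_mid above 0.0065 m or angle between any of vial_a, vial_b's own z axis and vertical above 0.25 rad).
It fails at once if a bottle, the jar, the beaker or the marker is moved over 20 mm or tipped (distance of any of wash_bottle, reagent, beaker, marker, jar from where it was at the start of the episode above 0.02 m or angle between any of wash_bottle, reagent, beaker, jar's own z axis and vertical above 0.3 rad).
It also fails if it takes over 35 s, if anything falls off the work surface, if the arm or the gripper's body presses on something with over 40 N, if the wrist force passes 120 N, or if a joint passes its speed limit or range.

## Working session

There is one attempt and no reset: what is moved stays moved. The work goes in short steps, Python scripts to look and compute and a shell command to move; the robot and the scene stay as the last step left them, time stands still between calls to the robot, and variables do not carry over. Pictures are saved under pics/ and viewed, at most 10 in all, crops included, and the job is handed in when it is done.

```bash
ls; mkdir -p pics
python3 - <<'E'
from plant import robot, workorder, capture, get_state
import cv2,pickle
d={}
for n in("scene","top"):
    c=capture(n);d[n]=c;cv2.imwrite(f"pics/{n}0.png",c["frame"]);print(n,c["fx"],c["R"],c["t"])
pickle.dump(d,open("c0.pkl","wb"))
s=get_state();print(s["time_s"],s["ee_pos"],s["ee_rot"],s["contact_force"],s["grip_width"])
E
```

```text
drive.py
pics
plant.py
scene 583.1299623528397 [[ 0.70774724  0.70640731 -0.00908645]
 [ 0.47596872 -0.48629725 -0.73278152]
 [-0.52206094  0.51429923 -0.68040332]] [-386.3468825  -214.22587029 1673.31968939]
top 576.624638562262 [[-0.02135196 -0.9996474  -0.01578507]
 [-0.98607158  0.0236616  -0.16462978]
 [ 0.16494523  0.01205004 -0.98622912]] [  30.98432388  512.51844331 1513.19742505]
0.1 [ 183.27351645 -518.0356657   221.65422168] [ 9.85599498e-01  1.69094448e-01  3.64660359e-05 -8.33848984e-04] [ 0.34808489 -0.79506286  0.66149   ] 85.4369185877231
```

View pics/top0.png

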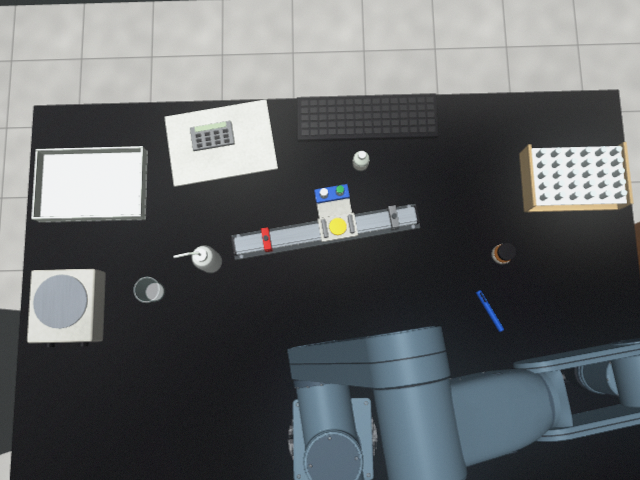

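View pics/scene0.png

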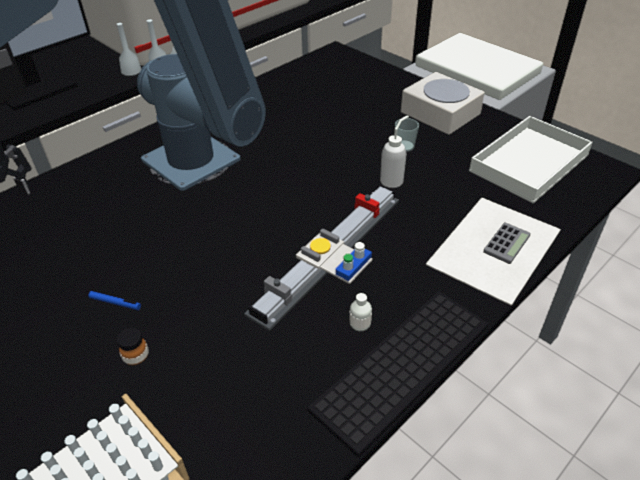

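The top view shows the yellow pad at about (338,226), the red stop at (266,239) on the left (+y), and the grey stop at (394,215). The wash bottle is at (207,259), just past the rail's left end. The scene view agrees with this layout.

```bash
cat > h.py <<'E'
import numpy as np,cv2
def ray(c,p,z):
    d=c["R"].T@np.array([(p[0]-c["cx"])/c["fx"],(p[1]-c["cy"])/c["fy"],1]);o=-c["R"].T@c["t"]
    return o+d*(z-o[2])/d[2]
def tri(c1,p1,c2,p2):
    K=lambda c:np.array([[c["fx"],0,c["cx"]],[0,c["fy"],c["cy"]],[0,0,1]])@np.c_[c["R"],c["t"]]
    X=cv2.triangulatePoints(K(c1),K(c2),np.float64(p1),np.float64(p2)).ravel();return X[:3]/X[3]
def blob(c,lo,hi,roi=None):
    h=cv2.cvtColor(c["frame"],cv2.COLOR_BGR2HSV);m=cv2.inRange(h,lo,hi)
    if roi: k=np.zeros_like(m);k[roi[1]:roi[3],roi[0]:roi[2]]=1;m*=k
    n,l,s,ce=cv2.connectedComponentsWithStats(m);i=1+s[1:,4].argmax();return ce[i],s[i],l==i
YEL=((20,120,120),(35,255,255))
RED=((0,150,70),(8,255,255))
E
python3 - <<'E'
import pickle;from h import *
d=pickle.load(open("c0.pkl","rb"));T,S=d["top"],d["scene"]
yt,s1,_=blob(T,*YEL,(250,180,420,260));ys,s2,_=blob(S,*YEL,(260,200,380,280))
print(yt,s1,ys,s2,"tri",tri(T,yt,S,ys),"pl",ray(T,yt,55),ray(S,ys,55))
r,s,m=blob(T,*RED,(230,200,300,270));r2,s2,m2=blob(S,*RED,(330,170,400,230));print(r,s,r2,s2,"red",ray(T,r,60),tri(T,r,S,r2))
yx=np.argwhere(m)[:,::-1].astype(np.float32);print("redrect",cv2.minAreaRect(yx))
a=cv2.resize(T["frame"][180:280,190:430],None,fx=3.3,fy=3.3,interpolation=cv2.INTER_CUBIC);cv2.imwrite("pics/topcrop.png",a)
E
```

```text
[337.40888889 226.12      ] [329 218  17  17 225] [320.18473896 245.25301205] [310 238  20  16 249] tri [553.99302092 -27.57227187  49.83615991] pl [552.49603818 -28.08202777  55.        ] [558.26203394 -30.6195183   55.        ]
[266.17518248 238.99270073] [261 227  11  25 137] [367.23137255 203.56862745] [355 193  24  24 255] red [521.13011763 163.29543282  60.        ] [524.95766469 165.94403274  41.35276281]
redrect ((265.86993408203125, 239.08999633789062), (23.90021324157715, 7.35391092300415), 81.8698959350586)
```

View pics/topcrop.png

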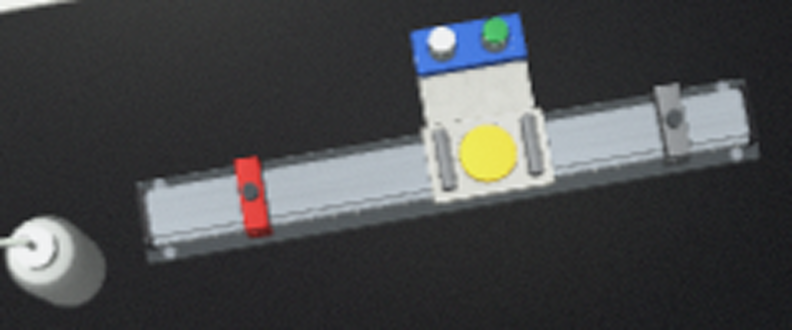

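Both views put the pad at about (555,-29,55), and its height checks out against the 55 mm given. The rail's y axis is about (-0.147,0.989), so the red stop is at +y and the travel is about 134 mm. I'll close the fingers and move above the pad.

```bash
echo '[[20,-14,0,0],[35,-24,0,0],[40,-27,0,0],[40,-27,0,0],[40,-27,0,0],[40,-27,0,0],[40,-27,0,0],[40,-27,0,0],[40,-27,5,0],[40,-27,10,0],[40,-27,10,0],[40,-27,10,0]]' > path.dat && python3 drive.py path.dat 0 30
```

```text
refused: ROWS must be an object with the rows under "moves". Nothing was moved.
```

Nothing moved. I misread the format; it is an object with the rows under "moves". Resending.

```bash
echo '{"moves": [[20,-14,0,0],[35,-24,0,0],[40,-27,0,0],[40,-27,0,0],[40,-27,0,0],[40,-27,0,0],[40,-27,0,0],[40,-27,0,0],[40,-27,5,0],[40,-27,10,0],[40,-27,10,0],[40,-27,10,0]]}' > path.dat && python3 drive.py path.dat 0 30
echo '{"moves": [[35,-22,10,0],[22,-12,10,0],[0,0,20,0.1],[0,0,15,0.09],[0,0,0,0],[0,0,0,0]]}' > path.dat && python3 drive.py path.dat
python3 - <<'E'
from h import *;from plant import robot, workorder, capture, get_state
from scipy.spatial.transform import Rotation as Ro
for n in("wrist","top","scene"):
    c=capture(n);cv2.imwrite(f"pics/{n}1.png",c["frame"])
    try:
        p,s,m=blob(c,*YEL,None if n=="wrist" else (250,180,420,280));print(n,p,s,ray(c,p,55))
        p,s,m=blob(c,*RED,(230,200,300,270) if n=="top" else (330,170,400,230) if n=="scene" else None);print("red",p,s,ray(c,p,55))
    except Exception as e:print(n,e)
s=get_state();print(s["ee_pos"],Ro.from_quat(s["ee_rot"]).as_matrix().round(3),s["contact_force"],robot.finger_overhang)
E
```

```text
time_s: 1.3
ee_pos: [510.4, -74.6, 186.9]
ee_rot: [0.986, 0.169, -0.0, 0.0]
contact_force: [1.2, -1.1, -0.2]
grip_width: -0.0
grasp_force: 0.0
time_s: 1.9
ee_pos: [551.8, -25.4, 132.3]
ee_rot: [0.997, 0.076, -0.0, -0.0]
contact_force: [-0.7, 0.3, 0.5]
grip_width: 0.0
grasp_force: 0.0
wrist [324.51850858 236.70976395] [ 290  203   70   68 3728] [558.06174102 -27.33229801  55.        ]
red [ 34.79097182 228.79844738] [   2  184   70   97 3478] [534.44787936 161.77919832  55.        ]
top [337.47142857 228.83571429] [330 224  16  11 140] [545.06696982 -28.05467105  55.        ]
red [266.07462687 238.75373134] [261 227  10  25 134] [522.6595464  164.09786311  55.        ]
scene [320.13944223 245.27888446] [310 238  20  16 251] [558.24867021 -30.7513642   55.        ]
red [367.03041825 203.50190114] [355 193  24  25 263] [535.38420159 154.04202412  55.        ]
[552.70061182 -25.87286414 133.50255565] [[ 0.989  0.15   0.002]
 [ 0.15  -0.989 -0.   ]
 [ 0.002  0.001 -1.   ]] [-0.33138994 -0.14567991  0.38533025] 19.0
```

View pics/wrist1.png

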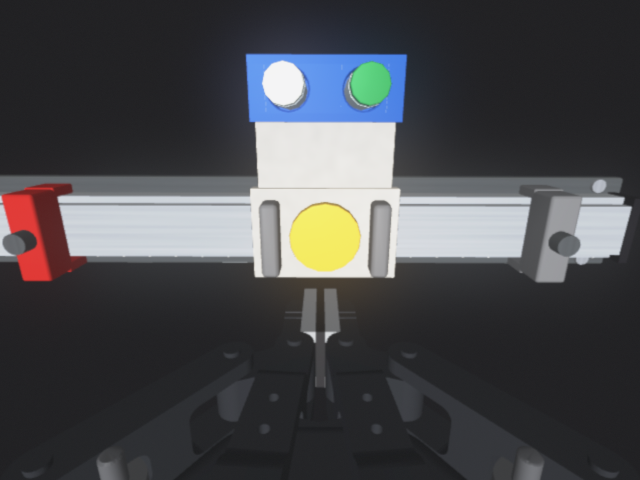

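The wrist view shows the pad at (325,237), with lugs either side at x≈270 and 379. The rail is level in the picture, so the tool is aligned with it. The pad is at about (556.5,-28.5). Next I'll shift slightly toward the red side and descend.

```bash
echo '{"moves": [[3,-3,10,0],[0,0,20,0],[0,0,20,0],[0,0,4,0],[0,0,0,0],[0,0,0,0]]}' > path.dat && python3 drive.py path.dat
echo '{"moves": [[0,0,3,0],[0,0,2,0],[0,0,0,0],[0,0,0,0]]}' > path.dat && python3 drive.py path.dat
echo '{"moves": [[0,0,1.5,0],[0,0,1.5,0],[0,0,0,0],[0,0,0,0]]}' > path.dat && python3 drive.py path.dat
```

```text
time_s: 2.65
ee_pos: [555.2, -22.2, 79.2]
ee_rot: [0.997, 0.075, 0.001, 0.0]
contact_force: [0.9, -0.6, 0.2]
grip_width: -0.1
grasp_force: 0.0
time_s: 3.05
ee_pos: [554.6, -22.1, 73.6]
ee_rot: [0.997, 0.075, 0.0, 0.0]
contact_force: [-0.8, 0.3, 0.0]
grip_width: 0.0
grasp_force: 0.0
time_s: 3.45
ee_pos: [554.6, -22.0, 70.3]
ee_rot: [0.997, 0.075, -0.0, -0.0]
contact_force: [0.2, 0.7, 0.2]
grip_width: -0.1
grasp_force: 0.0
```

```bash
echo '{"moves": [[0,0,1,0],[0,0,1,0],[0,0,0,0],[0,0,0,0]]}' > path.dat && python3 drive.py path.dat
echo '{"moves": [[0,0,1,0],[0,0,1,0],[0,0,0,0],[0,0,0,0]]}' > path.dat && python3 drive.py path.dat
```

```text
time_s: 3.85
ee_pos: [554.6, -22.0, 68.4]
ee_rot: [0.997, 0.075, -0.0, -0.0]
contact_force: [-0.4, -0.5, 1.0]
grip_width: -0.0
grasp_force: 0.0
time_s: 4.25
ee_pos: [554.5, -22.0, 66.4]
ee_rot: [0.997, 0.075, -0.0, -0.0]
contact_force: [-0.1, -0.3, 0.1]
grip_width: -0.3
grasp_force: 0.0
```

Still no contact force at a nominal tip height of 47 mm, so I'll look.

Run:
```python
from h import *;from plant import robot, workorder, capture, get_state
a=capture("scene")["frame"];b=capture("wrist")["frame"]
a=cv2.resize(a[190:290,250:400],(600,400),interpolation=cv2.INTER_CUBIC)
cv2.imwrite("pics/c2.png",np.hstack([a[:,100:500],cv2.resize(b[130:430,170:470],(400,400))]))
print(get_state()["contact_force"])
```

```text
[-0.09750726  0.69025969  0.3366112 ]
```

View pics/c2.png

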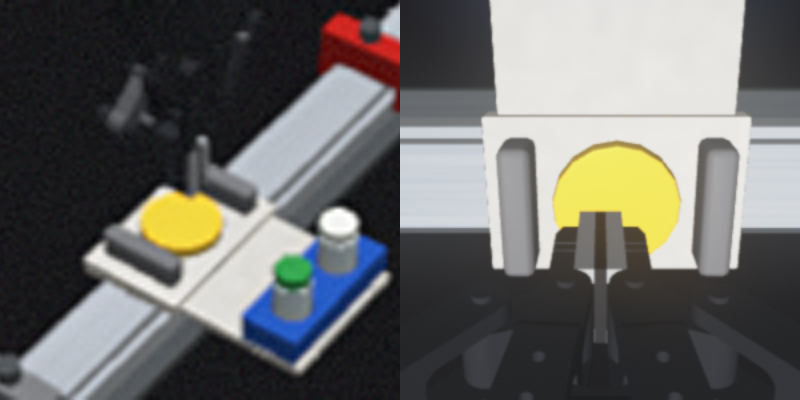

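The finger tip is at about scene pixel (326,238) and wrist pixel (320,289), and it looks to be hovering above the pad. I'll triangulate it.

Run:
```python
from h import *;from plant import robot, workorder, capture, get_state
W=capture("wrist");S=capture("scene")
print("tip",tri(W,(320,289),S,(326.2,238)),get_state()["ee_pos"])
w,s,m=blob(W,*YEL);print(s);c=cv2.minEnclosingCircle(np.argwhere(m)[:,::-1].astype(np.float32));print("pad",c,ray(W,c[0],55))
X=np.r_[get_state()["ee_pos"]]
for z in(50,55,60,65,70):print(z,ray(W,(320,289),z).round(1),ray(S,(326.2,238),z).round(1))
```

```text
tip [566.19916074 -19.89321846  76.3901652 ] [554.64644162 -22.05146239  66.45191594]
[ 285  236   95   85 4938]
pad ((332.0, 281.8888854980469), 47.16071319580078) [558.51535928 -27.3427311   55.        ]
50 [551.5 -22.5  50. ] [ 5.473e+02 -2.000e-01  5.000e+01]
55 [553.9 -22.1  55. ] [551.  -4.  55.]
60 [556.2 -21.8  60. ] [554.8  -7.7  60. ]
65 [558.5 -21.4  65. ] [558.6 -11.4  65. ]
70 [560.9 -21.1  70. ] [562.4 -15.1  70. ]
```

Run:
```python
from h import *;from plant import robot, workorder, capture, get_state
W=capture("wrist");c=-W["R"].T@W["t"];print("cam",c,"fx",W["fx"],"pad z by scale",c[2]-W["fx"]*48/95,c[2]-W["fx"]*48/94)
for z in(66,47):
  for x in(554.5,565.5):
    p=W["R"]@np.array([x,-22,z])+W["t"];print(x,z,p[:2]/p[2]*W["fx"]+[W["cx"],W["cy"]])
    S=capture("scene");p=S["R"]@np.array([x,-22,z])+S["t"];print("  scene",p[:2]/p[2]*S["fx"]+[S["cx"],S["cy"]])
a=capture("wrist")["frame"][200:400,220:420]
b=capture("scene")["frame"][205:275,290:360]
cv2.imwrite("pics/c3.png",np.hstack([cv2.resize(cv2.convertScaleAbs(x,alpha=2.2,beta=20),(400,400),interpolation=cv2.INTER_CUBIC) for x in(a,b)]))
```

```text
cam [630.02636778 -10.79209027 217.5840898 ] fx 361.5241590342986 pad z by scale 34.91925154627006 32.97600858617528
554.5 66 [319.94507702 297.99533796]
  scene [321.64097865 239.09432846]
565.5 66 [323.56194952 276.32105604]
  scene [325.05618264 241.42694378]
554.5 47 [319.99331995 281.1195612 ]
  scene [321.75861166 245.09972914]
565.5 47 [323.25132237 261.30063983]
  scene [325.14124519 247.43558972]
```

View pics/c3.png

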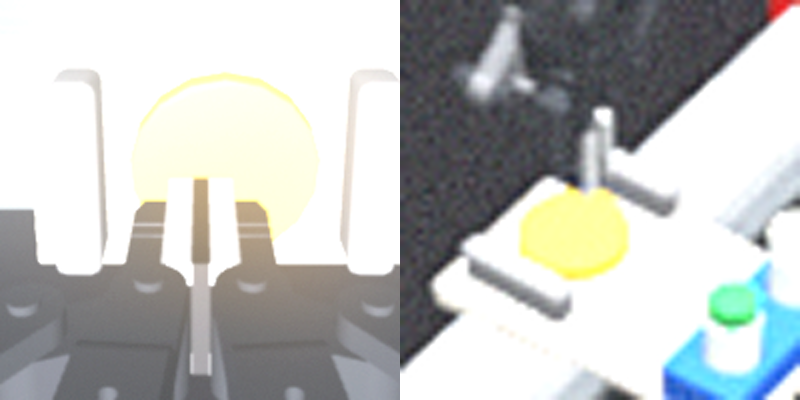

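Both views put the fingertips around z≈60–70. That is well above nominal and laterally over the pad, so I'll keep descending and watch the force.

```bash
for i in 1; do echo '{"moves": [[0,0,1,0],[0,0,1,0],[0,0,1,0],[0,0,0,0]]}' > path.dat && python3 drive.py path.dat; done
echo '{"moves": [[0,0,1,0],[0,0,1,0],[0,0,0,0]]}' > path.dat && python3 drive.py path.dat
```

```text
time_s: 5.2
ee_pos: [554.4, -22.0, 63.2]
ee_rot: [0.997, 0.075, -0.0, -0.0]
contact_force: [-0.1, 0.1, -0.2]
grip_width: 0.1
grasp_force: 0.0
time_s: 5.5
ee_pos: [554.5, -22.0, 61.2]
ee_rot: [0.997, 0.075, -0.0, -0.0]
contact_force: [-0.3, 0.6, -0.1]
grip_width: -0.2
grasp_force: 0.0
```

```bash
echo '{"moves": [[0,0,1,0],[0,0,1,0],[0,0,1,0],[0,0,0,0]]}' > path.dat && python3 drive.py path.dat | grep -E "pos|force"
echo '{"moves": [[0,0,1,0],[0,0,1,0],[0,0,0,0]]}' > path.dat && python3 drive.py path.dat| grep -E "pos|force"
python3 - <<'E'
from h import *;from plant import robot, workorder, capture, get_state
a=capture("wrist")["frame"][180:400,210:430]
b=capture("scene")["frame"][205:275,290:360]
cv2.imwrite("pics/c4.png",np.hstack([cv2.resize(cv2.convertScaleAbs(x,alpha=1.3),(400,400),interpolation=cv2.INTER_CUBIC) for x in(a,b)]))
E
```

```text
ee_pos: [554.5, -22.0, 58.2]
contact_force: [0.5, 0.3, 0.8]
grasp_force: 0.0
ee_pos: [554.5, -22.0, 56.3]
contact_force: [-1.1, 0.7, -0.9]
grasp_force: 0.0
```

View pics/c4.png

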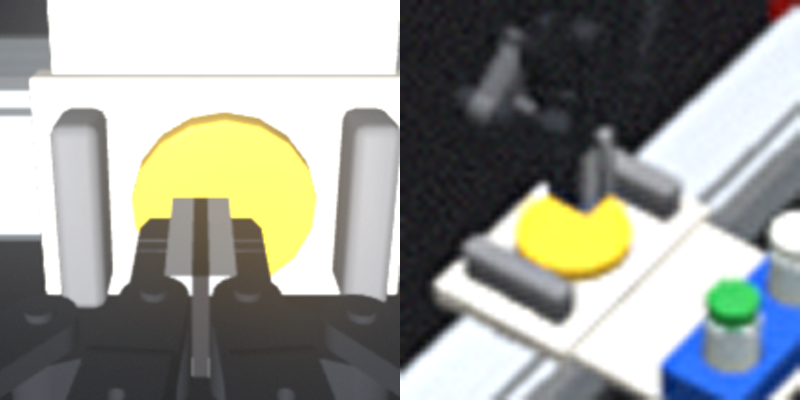

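The tip is over the pad, at about scene pixel (324,242), and nearly touching it. I'll keep going down gently.

```bash
for k in 1; do echo '{"moves": [[0,0,1,0],[0,0,1,0],[0,0,0,0]]}' > path.dat && python3 drive.py path.dat | grep -E "pos|force:"
echo '{"moves": [[0,0,1,0],[0,0,1,0],[0,0,0,0]]}' > path.dat && python3 drive.py path.dat| grep -E "pos|force:"; done
```

```text
ee_pos: [554.4, -22.0, 54.2]
contact_force: [0.4, 0.4, 0.6]
grasp_force: 0.0
ee_pos: [554.5, -22.0, 52.2]
contact_force: [0.3, -0.7, 0.2]
grasp_force: 0.0
```

```bash
echo '{"moves": [[0,0,1,0],[0,0,1,0],[0,0,0,0]]}' > path.dat && python3 drive.py path.dat | grep -E "pos|contact"
echo '{"moves": [[0,0,1,0],[0,0,1,0],[0,0,0,0]]}' > path.dat && python3 drive.py path.dat| grep -E "pos|contact"
```

```text
ee_pos: [554.5, -22.0, 50.2]
contact_force: [0.3, -0.1, 0.3]
ee_pos: [554.5, -22.0, 48.3]
contact_force: [-0.4, -0.4, -0.0]
```

Run:
```python
from h import *;from plant import robot, workorder, capture, get_state
W=capture("wrist");S=capture("scene")
for c,n,roi in((S,"scene",(260,200,380,280)),(W,"wrist",None)):
    p,s,m=blob(c,*YEL,roi);print(n,p,s)
a=W["frame"][180:400,210:430];b=S["frame"][205:275,290:360]
cv2.imwrite("pics/c5.png",np.hstack([cv2.resize(cv2.convertScaleAbs(x,alpha=1.3),(400,400),interpolation=cv2.INTER_CUBIC) for x in(a,b)]))
st=get_state();print(st["q"],st["joint_torque"],st["wrist_torque"])
```

```text
scene [319.84375    246.69270833] [310 240  20  14 192]
wrist [339.88062142 283.8045789 ] [ 281  248  106   91 4892]
[-2.40671657e-01  4.42876959e-01  1.73708112e+00  2.46564157e-05
  9.61706982e-01  1.18027796e+00] [-3.33676444e-04 -4.87002432e+01 -2.27382034e+01 -1.31420834e-04
  1.24172242e-03  5.05550076e-06] [-0.0099528  -0.04583709 -0.03950405]
```

View pics/c5.png

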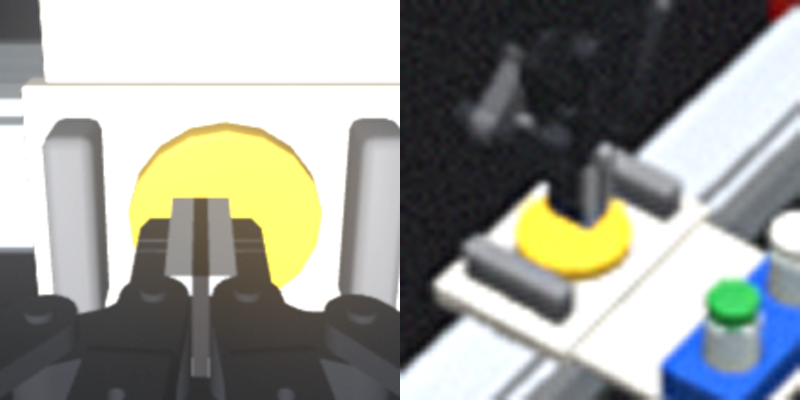

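The tip (about scene (324,244)) now appears almost on the pad surface, and the pad is still up. I'll continue under force watch.

```bash
echo '{"moves": [[0,0,1,0],[0,0,1,0],[0,0,0,0]]}' > path.dat && python3 drive.py path.dat | grep -E "pos|contact"
echo '{"moves": [[0,0,1,0],[0,0,1,0],[0,0,0,0]]}' > path.dat && python3 drive.py path.dat| grep -E "pos|contact"
```

```text
ee_pos: [554.6, -22.0, 46.4]
contact_force: [-0.1, 0.0, 0.0]
ee_pos: [554.7, -22.0, 44.7]
contact_force: [-0.6, -0.5, 4.0]
```

Contact: 4 N. Now I'll press the pad down.

```bash
echo '{"moves": [[0,0,1,0],[0,0,1,0],[0,0,0,0]]}' > path.dat && python3 drive.py path.dat | grep -E "pos|contact"
echo '{"moves": [[0,0,1,0],[0,0,1,0],[0,0,0,0]]}' > path.dat && python3 drive.py path.dat| grep -E "pos|contact"
```

```text
ee_pos: [554.7, -22.1, 42.6]
contact_force: [-0.4, 0.6, 5.2]
ee_pos: [554.7, -22.1, 40.7]
contact_force: [-1.4, 1.0, 5.6]
```

```bash
echo '{"moves": [[0,0,1,0],[0,0,0.7,0],[0,0,0,0]]}' > path.dat && python3 drive.py path.dat | grep -E "pos|contact"
python3 - <<'E'
from h import *;from plant import robot, workorder, capture, get_state
f=[get_state()["contact_force"]]
for n,roi in(("scene",(260,200,380,280)),("wrist",None)):
    c=capture(n);f.append(get_state()["contact_force"]);p,s,m=blob(c,*YEL,roi);print(n,p,s)
print(np.mean(f,0))
E
```

```text
ee_pos: [554.8, -22.3, 40.0]
contact_force: [-4.8, -0.7, 14.3]
scene [319.73717949 248.28205128] [310 241  20  14 156]
wrist [340.9626898  286.73644252] [ 281  253  106   87 4610]
[-4.53997311e+00 -8.78875468e-03  1.34393101e+01]
```

The pad is bottomed at 13 N with no lateral drag. Now I'll push along −y of the tool, toward the red stop, slowly at first.

```bash
echo '{"moves": [[0,-1,0,0],[0,-2,0,0],[0,-2,0,0],[0,-2,0,0],[0,-2,0,0],[0,-2,0,0],[0,-2,0,0],[0,-2,0,0]]}' > path.dat && python3 drive.py path.dat | grep -E "time|pos|contact"
python3 - <<'E'
from h import *;from plant import robot, workorder, capture, get_state
for n,roi in(("scene",(260,190,380,280)),("wrist",None)):
    c=capture(n);p,s,m=blob(c,*YEL,roi);print(n,p,s)
    if n=="wrist":
        k=np.argwhere(m)[:,::-1].astype(np.float32);cc=cv2.minEnclosingCircle(k);print("pad",ray(c,cc[0],49));p,s,m=blob(c,*RED);print(p,s,ray(c,p,55))
E
```

```text
time_s: 10.0
ee_pos: [552.6, -7.7, 40.0]
contact_force: [-4.6, -1.4, 13.4]
scene [323.76129032 244.61935484] [314 238  20  13 155]
wrist [341.11079792 286.76474415] [ 281  253  106   88 4612]
pad [556.65447012 -12.72242505  49.        ]
[  0. 326.] [  0 326   1   1   1] [526.57218687 126.92067438  55.        ]
```

The carriage follows the finger by friction, since the pad hasn't moved in the wrist view. Continuing.

```bash
echo '{"moves": [[0,-4,0,0],[0,-5,0,0],[0,-5,0,0],[0,-5,0,0],[0,-5,0,0],[0,-5,0,0],[0,-5,0,0],[0,-5,0,0],[0,-5,0,0],[0,-5,0,0],[0,-5,0,0],[0,-4,0,0]]}' > path.dat && python3 drive.py path.dat | grep -E "time|pos|contact"
echo '{"moves": [[0,-3,0,0],[0,-4,0,0],[0,-4,0,0],[0,-4,0,0],[0,-4,0,0],[0,-4,0,0],[0,-4,0,0],[0,-4,0,0],[0,-3,0,0]]}' > path.dat && python3 drive.py path.dat | grep -E "time|pos|contact"
python3 - <<'E'
from h import *;from plant import robot, workorder, capture, get_state
c=capture("wrist");p,s,m=blob(c,*YEL);print(p,s);cc=cv2.minEnclosingCircle(np.argwhere(m)[:,::-1].astype(np.float32));print("pad",ray(c,cc[0],49))
p,s,m=blob(c,*RED);print(p,s,ray(c,(s[0]+s[2],p[1]),60))
E
```

```text
time_s: 11.3
ee_pos: [543.9, 49.9, 40.0]
contact_force: [-4.9, -1.6, 13.3]
time_s: 12.2
ee_pos: [538.9, 83.6, 40.0]
contact_force: [-3.7, -2.2, 13.5]
[341.1485578  286.76837996] [ 281  253  106   88 4611]
pad [542.95426134  78.29298763  49.        ]
[126.19098143 297.06194414] [  86  221   87  155 6409] [540.4707746  143.43150457  60.        ]
```

```bash
echo '{"moves": [[0,-2,0,0],[0,-2,0,0],[0,-2,0,0],[0,-2,0,0],[0,-2,0,0],[0,-2,0,0],[0,-2,0,0],[0,-2,0,0]]}' > path.dat && python3 drive.py path.dat | grep -E "time|pos|contact"
echo '{"moves": [[0,-2,0,0],[0,-2,0,0],[0,-2,0,0],[0,-2,0,0],[0,-2,0,0],[0,-2,0,0],[0,0,0,0]]}' > path.dat && python3 drive.py path.dat | grep -E "time|pos|contact"
python3 - <<'E'
from h import *;from plant import robot, workorder, capture, get_state
c=capture("wrist");p,s,m=blob(c,*YEL);print(p,s);cc=cv2.minEnclosingCircle(np.argwhere(m)[:,::-1].astype(np.float32));print("pad",ray(c,cc[0],49))
p,s,m=blob(c,*RED);print(p,s)
E
```

```text
time_s: 13.05
ee_pos: [536.5, 99.3, 40.0]
contact_force: [-3.4, -1.1, 12.9]
time_s: 13.75
ee_pos: [534.6, 111.5, 40.0]
contact_force: [-3.4, -0.7, 13.3]
[341.02189939 286.77688638] [ 281  253  106   88 4612]
pad [538.38727234 106.16431801  49.        ]
[188.99213251 286.83333333] [ 158  222   60  149 4830]
```

```bash
echo '{"moves": [[0,-1.5,0,0],[0,-1.5,0,0],[0,-1.5,0,0],[0,-1.5,0,0],[0,0,0,0]]}' > path.dat && python3 drive.py path.dat | grep -E "time|pos|contact"
echo '{"moves": [[0,-1.5,0,0],[0,-1.5,0,0],[0,-1.5,0,0],[0,-1.5,0,0],[0,0,0,0]]}' > path.dat && python3 drive.py path.dat | grep -E "time|pos|contact"
python3 - <<'E'
from h import *;from plant import robot, workorder, capture, get_state
c=capture("wrist");p,s,m=blob(c,*YEL);print(p,s)
p,s,m=blob(c,*RED);print(p,s);cv2.imwrite("pics/w6.png",c["frame"])
E
```

```text
time_s: 14.3
ee_pos: [535.2, 115.9, 40.0]
contact_force: [-0.3, -5.7, 9.1]
time_s: 14.8
ee_pos: [534.7, 122.1, 40.0]
contact_force: [-1.0, -4.8, 8.7]
[368.07051891 295.91123361] [ 308  256  102   94 5261]
[214.02695144 276.46707348] [ 185  225   57  120 3933]
```

View pics/w6.png

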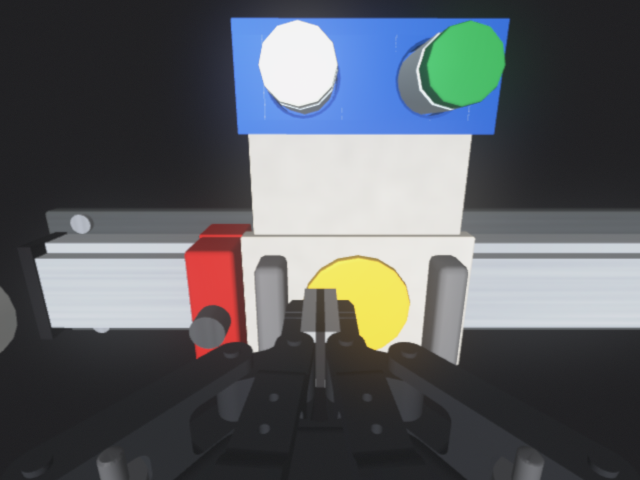

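The carriage plate at x≈243 touches the red stop. The finger has slipped over the pad (now at 358,305), the side force stays at 5 N, and both vials are upright. Lifting straight up.

```bash
echo '{"moves": [[0,0,-3,0],[0,0,-5,0],[0,0,-10,0],[0,0,-20,0],[0,0,-30,0],[0,0,-30,0],[0,0,0,0],[0,0,0,0],[0,0,0,0]]}' > path.dat && python3 drive.py path.dat | grep -E "time|pos|contact"
python3 - <<'E'
from h import *;from plant import robot, workorder, capture, get_state
c=capture("wrist");s=capture("scene");p,q,m=blob(c,*YEL);print(p,q)
cv2.imwrite("pics/f7.png",np.hstack([cv2.resize(c["frame"],(400,300)),cv2.resize(s["frame"][150:300,240:440],(400,300))]))
E
```

```text
time_s: 15.75
ee_pos: [531.5, 123.4, 135.6]
contact_force: [1.1, 0.2, -1.0]
[346.23342541 237.99917127] [ 312  205   70   67 3620]
```

View pics/f7.png

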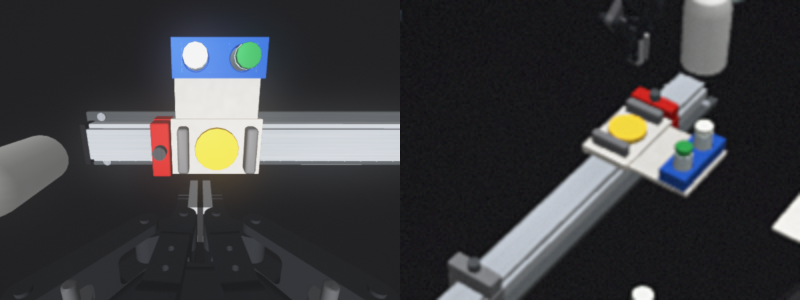

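The carriage is resting against the red stop, with the pad up, the vials seated and the gripper clear. Handing in.

```bash
python3 -c "
from plant import robot, workorder, capture, get_state
print(workorder.finish_job())"
```

```text
the job is handed in; nothing more can be done
None
```

I pressed the pad down, pushed the carriage against the red stop and released it there. In the last pictures the pad is back up, both vials stand in their seats and the gripper is clear. I handed the job in at about 16 s; it returned no verdict.

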